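Lock the sprung service cover with its quarter-turn stud

TASK

The spring-loaded service cover on the sloped front of the bench instrument stands ajar. Push it shut by its orange winged stud, press the stud in through its keeper and turn it a quarter turn clockwise so that it catches, then let go and leave the cover locked flush. Do not disturb the beaker, the vial and the basket beside the instrument.

Things in the scene. Friction and masses are not known exactly. Their poses are not given: they have to be found in the camera images.
- housing: Bench instrument, fixed; 228 deep (x) x 180 wide (y) x 128 mm high, blue-grey sides, white flat rear top. Origin: centre of its underside; x to its rear, z up. Its front surface slopes up towards the rear at 28 degrees to the worktop and carries the grey cover.
- cover_hinge (a point): Middle of the cover's hinge, at the low front edge of the slope. Axes turn with the cover (150 x 154 x 5 mm): x up the cover, y along the hinge, z out of its outer face, 28 degrees from vertical towards the instrument's front when shut, 39.5 when ajar. Cover from z = 0 to 5 mm; the stud's axis (along z) stands at x = 125 mm, y = 0.
- wing (a point): Centre of the stud's orange wing: 38 long (x) x 10 thick (y) x 24 mm tall (z = stud axis, outward), on a dark flange 38 mm across whose upper face is 11 mm below this point. 33 mm out along cover_hinge's z while the stud is out. Grip it across its thickness; the flange may be pressed on. Unlocked it points up and down the slope; locked, across.
- cover (a joint): Cover angle, rad: 0 shut flush, 0.2 ajar (start). A torsion spring opens it: 2 to 5 N to push at the stud.
- stud_slide (a joint): How far the stud is pressed in, m: 0 out (start), 0.012 fully in. Spring 8.4 N at 0, 12.6 N at 0.012, so pushing the stud shuts the cover first. Then its cross pin goes through the fixed keeper's slot, and from about 0.010 in it turns freely. Let go when locked, it springs back to about 0.008 and is caught behind the keeper, holding the cover shut.
- stud (a joint): Stud turn, rad: 0 unlocked, in line with the keeper's slot (which takes about 0.15 either way); grows clockwise looking at the cover from outside; stop at 1.62. Behind the keeper it turns lightly (under 0.2 N m) over a low detent at about 1.2 and sits in its locked pocket at about 1.5 to 1.6.
- beaker: Clear glass beaker, 48 mm across, 62 mm high, loose, standing to the instrument's right. Origin: centre of its underside.
- vial: Small amber vial with blue cap, 23 mm across, 48 mm high, loose, standing to the instrument's left. Origin: centre of its underside.
- basket: Small steel mesh basket with solid top, 26 mm across, 46 mm high, loose, standing to the instrument's right rear. Origin: centre of its underside.

How it is judged (in metres and radians):
On the way:
1. the cover is pushed shut and the stud pressed in through its keeper (value of joint cover below 0.03 rad and value of joint stud_slide above 0.0075 m and value of joint stud below 1.2 rad), for 0.05 s.
At the end, for the whole second after the job is handed in: The cover is shut within 0.03 rad, the stud is turned at least 1.3 rad clockwise and caught behind its keeper (sprung back to between 6 and 10.5 mm in), released and at rest (cover under 0.05 rad/s, stud under 0.1 rad/s) (value of joint cover below 0.03 rad and value of joint stud above 1.3 rad and value of joint stud_slide between 0.006 and 0.0105 m and velocity of joint cover below 0.05 rad/s and velocity of joint stud below 0.1 rad/s); the robot touches nothing.
It fails at once if the beaker is shifted over 25 mm or tipped (distance of beaker from where it was at the start of the episode above 0.025 m or angle between beaker's own z axis and vertical above 0.5 rad).
It fails at once if the vial is shifted over 25 mm or tipped (distance of vial from where it was at the start of the episode above 0.025 m or angle between vial's own z axis and vertical above 0.5 rad).
It fails at once if the basket is shifted over 25 mm or tipped (distance of basket from where it was at the start of the episode above 0.025 m or angle between basket's own z axis and vertical above 0.5 rad).
It also fails if it takes over 42 s, if anything falls off the work surface, if the arm or the gripper's body presses on something with over 40 N, if the wrist force passes 120 N, or if a joint passes its speed limit or range.

ROBOT

A 6-joint arm with a two-finger parallel gripper is mounted at the origin on a cart in front of the work surface, level with it; the furniture and walls round the work are solid. World frame = base frame: x ahead of the robot, y to its left, z up, the work surface at z = 0. Lengths are in m, angles in degrees, forces in N, time in s.
With the tool pointing down it reaches from about 0.35 to 0.875 m from the base axis. Payload 4.2 kg.
Tool frame: the origin (TCP) lies on the centre line of the jaws, within the pads' length; the fingertips stand 11 mm ahead of it and the grasp point (between the pads) lies 8 mm behind it; z points along the fingers, y is the line along which they close (so a half turn about z gives the same grasp; the last joint's range is limited). The gripper opens to 87 mm and grips with 3 to 60 N. Pads are 19 mm wide; open, the fingers measure 117 mm over their backs; the gripper's body (75 mm by 190 mm) begins 51 mm behind the grasp point.
Start: joints at [-50.844, 22.042, 0.453, 0, -68.411, -14.817], TCP at [0.258, -0.569, 0.203] pointing down, gripper open.
Joint ranges: [-179.83, 179.83], [-69.29, 118.12], [-61.27, 80.66], [-181.25, 117.63], [-171.15, -9.14], [-177.46, 177.46]. Speed limits (degrees/s): [159.86, 159.86, 180, 180, 180, 180].

INTERFACE

Orientations are given as a 3x3 rotation matrix whose columns are the frame's x, y, z axes.
In Python, from station import r gives the robot as it stands.
- The arm moves only by the tool servo_tool, never from a script. Its argument "commands" is a list that holds one entry, the list of rows, each a list of 7 numbers: the closure, from 0 (fully open) to 1 (shut), then the shift along the tool's x, y, z in mm, then the turn, a rotation vector about the tool's x, y, z in rad. In form: [[[claw, x, y, z, ax, ay, az], ...]]. A call has exactly 5 rows; each row is the pose to reach, as a shift and turn from the pose commanded when the call began, along the tool's axes at that moment; what a row does not reach only later rows make up. A row lasts 1/10 s, in which the tool goes at most 50 mm and 8.59 degrees, less where a joint would pass 70% of its speed; a pose out of reach is approached as far as the arm can. A call with a gripper value outside its range is refused whole. The fingers move at their own pace and stop on an object; the grip force is fixed at half the most. Time passes only in rows, so rows that repeat a pose let the fingers close, or fill a call up. It gives the time, the measured TCP pose, the force, the opening and the grip force at its end, in the units of the state.
- r.sense(): the state, without advancing time (a new reading comes with each control period).
- r.capture(name): name is "scene" or "top" or "wrist"; returns a dict with "pixels" (480x640x3 uint8, red, green, blue), "camera_matrix" (3x3 intrinsics, pixels), "R" (3x3) and "t" (3): a world point X has camera coordinates R X + t. Camera axes: x right, y down, z forward; pixel columns grow to the right and rows downward; lengths in m; the calibration is good to about 2 mm. A picture is of the moment at which its call begins. There is no depth.
- r.finish_job(): hands the job in; it is judged then, once.
The state is a dict: "time_s": time; "joints": joint angles; "joint_velocities": joint speeds; "effort": joint torques, N m; "tcp_pos": TCP position; "ee_rot": TCP orientation; "wrist_force": force on the tool from outside, world axes, zero at the start; "moment": the same for the moment, N m; "gripper_width": opening from 0.0 (shut) to 1.0 (fully open); "gripper_force": force on a finger pad.
Only numpy, scipy, OpenCV 4.12 (cv2) and the standard library are available. Lean on these libraries where they do the work, as an engineer would, in place of code of your own. Each camera call takes 0.05 s, during which the arm holds its last target. There are 200 camera calls.

## Working session

There is one attempt and no reset: what is moved stays moved. The work goes in short steps, Python scripts to look and compute and a tool call to move; the robot and the scene stay as the last step left them, time stands still between calls to the robot, and variables do not carry over. Pictures are saved under pics/ and viewed, at most 10 in all, crops included, and the job is handed in when it is done.

Besides the shell and the picture viewer there is one more tool, called after "Call:" by a JSON object that holds its "method" and its "body", one argument or row to a line. servo_tool: Moves the arm, as the interface text tells. Its arguments: {"type":"object","properties":{"commands":{"type":"array","items":{"type":"array","items":{"type":"array","items":{"type":"number"}}}}},"required":["commands"]}

```bash
ls; mkdir -p pics; cat > h.py <<'E'
import numpy as np, cv2
from station import r
def cap(n,f=None):
    c=r.capture(n)
    if f: cv2.imwrite('pics/'+f,cv2.cvtColor(c['pixels'],cv2.COLOR_RGB2BGR))
    return {k:np.array(v) for k,v in c.items()}
def ray(c,uv):
    R,t=c['R'],c['t']; d=R.T@np.linalg.inv(c['camera_matrix'])@[uv[0],uv[1],1]
    return -R.T@t, d/np.linalg.norm(d)
def plane(c,uv,z):
    o,d=ray(c,uv); return o+d*(z-o[2])/d[2]
def two(c1,u1,c2,u2):
    o1,d1=ray(c1,u1);o2,d2=ray(c2,u2)
    s=np.linalg.lstsq(np.c_[d1,-d2],o2-o1,rcond=None)[0]
    a,b=o1+s[0]*d1,o2+s[1]*d2
    return (a+b)/2,np.linalg.norm(a-b)
def proj(c,X):
    p=c['camera_matrix']@(c['R']@np.array(X)+c['t']); return p[:2]/p[2]
def orange(c):
    h=cv2.cvtColor(c['pixels'],cv2.COLOR_RGB2HSV)
    m=cv2.inRange(h,(5,150,120),(20,255,255))
    n,l,s,ce=cv2.connectedComponentsWithStats(m)
    return m,[(s[i].tolist(),ce[i].round(1).tolist()) for i in range(1,n) if s[i][4]>40]
E
python3 - <<'E'
from h import *
np.set_printoptions(precision=4,suppress=True)
cs=[cap('scene','s0.png'),cap('top','t0.png'),cap('wrist')]
for c in cs: print(orange(c)[1], -c['R'].T@c['t'], c['camera_matrix'][0,0])
print(r.sense())
E
```

```text
pics
[([248, 166, 10, 6, 50], [252.7, 168.8]), ([291, 210, 7, 20, 57], [293.7, 219.3]), ([594, 375, 28, 18, 200], [607.4, 383.8])] [ 0.0786 -0.5409  0.5574] 504.507930171568
[([426, 79, 11, 12, 87], [430.6, 84.1]), ([463, 79, 11, 11, 84], [467.7, 83.7]), ([500, 79, 12, 11, 98], [505.1, 83.6]), ([428, 99, 8, 9, 58], [431.3, 103.0]), ([465, 99, 9, 9, 57], [468.7, 102.9]), ([93, 163, 24, 22, 408], [104.4, 173.6]), ([284, 244, 20, 17, 162], [292.8, 251.5])] [0.4804 0.0475 0.9286] 497.43010854956316
[] [ 0.1827 -0.6033  0.384 ] 412.81576945403435
{'time_s': 0.15, 'joints': array([-50.8465,  22.0799,   0.3986,  -0.0209, -68.4129, -14.8181]), 'joint_velocities': array([-0.0241, -0.2411,  0.0993,  0.0187, -0.0298,  0.0381]), 'effort': array([ -0.0005, -39.1052,  18.7587,   4.2224,   0.0124,  -0.0001]), 'tcp_pos': array([ 0.2574, -0.569 ,  0.2026]), 'ee_rot': array([[-0.9112, -0.412 , -0.0008],
       [-0.412 ,  0.9112,  0.0015],
       [ 0.0001,  0.0017, -1.    ]]), 'wrist_force': array([-0.253 , -0.0878,  0.0934]), 'moment': array([ 0.0658, -0.    ,  0.04  ]), 'gripper_force': 0.0, 'gripper_width': 0.9960301269711158}
```

View pics/s0.png

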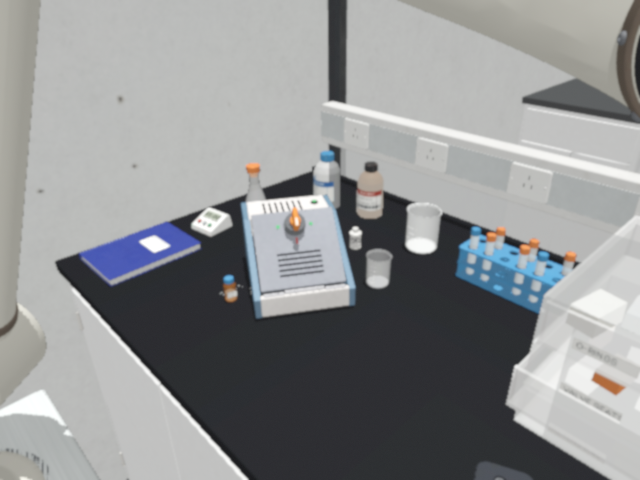

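View pics/t0.png

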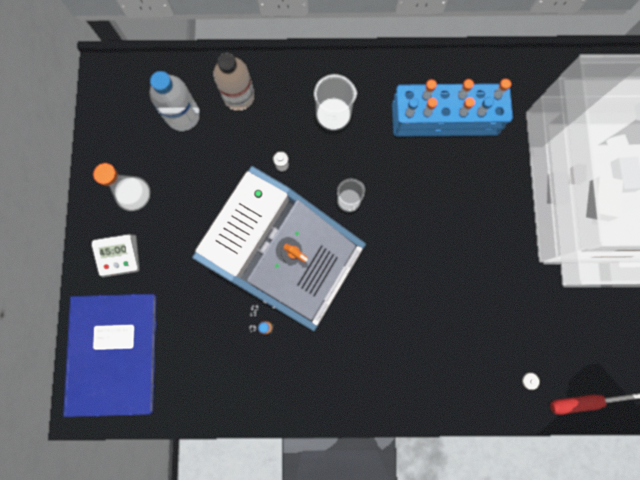

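The scene view shows the instrument left of centre with the wing at about (294,219), and the vial at (230,290). The top view shows the housing turned: rear edge (253,168)–(194,256), front edge (364,243)–(315,328), wing about (293,251), vial (265,328), beaker (350,195), basket (281,160).

```bash
cat > m.py <<'E'
from h import *
np.set_printoptions(precision=4,suppress=True)
s,t=cap('scene'),cap('top')
def wing(c,box):
    x0,y0,x1,y1=box; h=cv2.cvtColor(c['pixels'],cv2.COLOR_RGB2HSV)
    m=cv2.inRange(h,(3,90,60),(22,255,255)); k=np.zeros_like(m);k[y0:y1,x0:x1]=m[y0:y1,x0:x1]
    x,y,w,hh=cv2.boundingRect(k); M=cv2.moments(k,True)
    print((x,y,w,hh),M['m00']); return np.array([M['m10'],M['m01']])/M['m00'],cv2.minAreaRect(cv2.findNonZero(k))
us,_=wing(s,(270,190,320,250)); ut,rt=wing(t,(265,225,330,280))
print(us,ut,rt,two(s,us,t,ut))
# rear white top: fit rect
g=cv2.cvtColor(t['pixels'],cv2.COLOR_RGB2HSV); m=cv2.inRange(g,(0,0,190),(180,40,255)); k=np.zeros_like(m);k[150:290,180:320]=m[150:290,180:320]
k=cv2.morphologyEx(k,cv2.MORPH_CLOSE,np.ones((7,7)));k=cv2.morphologyEx(k,cv2.MORPH_OPEN,np.ones((9,9)))
c=max(cv2.findContours(k,0,1)[0],key=cv2.contourArea); b=cv2.boxPoints(cv2.minAreaRect(c)); print(b)
P=np.array([plane(t,p,.128) for p in b]);print(P)
for i in range(4):
    d=P[(i+1)%4]-P[i]; print(np.linalg.norm(d),np.degrees(np.arctan2(d[1],d[0])))
# blue side outline corners by eye
for n,p,z in [('rear R',(253,168),.128),('rear L',(194,256),.128),('front R',(364,243),.05),('front L',(315,328),.05)]: print(n,plane(t,p,z))
for n,p,z in [('vial',(265,328),.048),('beaker',(350,190),.03),('basket',(281,160),.046)]: print(n,plane(t,p,z))
E
python3 m.py
```

```text
(290, 207, 11, 24) 140.0
(283, 243, 24, 19) 223.0
[294.6429 219.2571] [293.4664 251.852 ] ((294.37158203125, 252.26150512695312), (25.382400512695312, 12.930655479431152), 16.699243545532227) (array([0.6009, 0.0927, 0.148 ]), np.float64(0.000854219771524112))
[[194.9025 250.878 ]
 [248.2122 168.4902]
 [292.1219 196.9025]
 [238.8122 279.2902]]
[[0.6075 0.2543 0.128 ]
 [0.7467 0.1695 0.128 ]
 [0.6966 0.0958 0.128 ]
 [0.5604 0.1818 0.128 ]]
0.16290128691842395 -31.351448015637207
0.08911859502108709 -124.13954372037435
0.16109782544357212 147.74284746774043
0.08650311229381621 56.984919105394795
rear R [0.7474 0.1615 0.128 ]
rear L [0.5991 0.2555 0.128 ]
front R [ 0.6311 -0.0284  0.05  ]
front L [0.482  0.0606 0.05  ]
vial [0.4828 0.1478 0.048 ]
beaker [ 0.7353 -0.0064  0.03  ]
basket [0.7897 0.1214 0.046 ]
```

```bash
cat >> h.py <<'E'
from scipy.spatial.transform import Rotation as Ro
np.set_printoptions(precision=4,suppress=True)
YAW=np.radians(58.2)
def cover(th):  # cover axes at slope angle th deg
    a=np.radians(th); ex=np.array([np.cos(YAW),np.sin(YAW),0]); ez=np.array([0,0,1.]); ey=np.cross(ez,ex)
    return np.c_[np.cos(a)*ex+np.sin(a)*ez, ey, -np.sin(a)*ex+np.cos(a)*ez]
def tool(th,turn=0): # tool x downslope, y along hinge, z into the cover
    C=cover(th); return np.c_[-C[:,0],C[:,1],-C[:,2]]@Ro.from_rotvec([0,0,turn]).as_matrix()
def delta(P,R,s=None):
    s=s or r.sense(); R0=s['ee_rot']
    return ((R0.T@(np.array(P)-s['tcp_pos']))*1000).round(1), Ro.from_matrix(R0.T@R).as_rotvec().round(3)
E
python3 - <<'E'
from h import *
W=np.array([.601,.0927,.148]); A=W+.09*cover(39.5)[:,2]; print(A)
R0=r.sense()['ee_rot']
print(delta([.26,-.5,.33],R0),delta([.34,-.2,.33],R0)); 
# from there
s={'ee_rot':R0,'tcp_pos':np.array([.34,-.2,.33])}
print(delta(A,tool(39.5),s),delta(A,R0,s))
E
```

```text
[0.5708 0.044  0.2174]
(array([ -30.8,   62.1, -127. ]), array([0., 0., 0.])) (array([-227.3,  302.5, -126.8]), array([0., 0., 0.]))
(array([-310.9,  127.1,  112.6]), array([-0.203, -0.669, -0.567])) (array([-310.9,  127.1,  112.6]), array([0., 0., 0.]))
```

Call:
{"method": "servo_tool", "body": {
  "commands": [
    [[0,-15,30,-50,0,0,0],[0,-30,60,-95,0,0,0],[0,-60,95,-127,0,0,0],[0,-85,125,-127,0,0,0],[0,-112,160,-127,0,0,0]]
  ]
}}

```text
time_s: 0.75
tcp_pos: [0.2941, -0.3781, 0.3325]
ee_rot: [[-0.912, -0.411, 0.004], [-0.411, 0.912, -0.003], [-0.002, -0.004, -1.0]]
wrist_force: [1.4, 0.2, -0.7]
gripper_width: 1.003
gripper_force: 0.0
```

Call:
{"method": "servo_tool", "body": {
  "commands": [
    [[0,-30,38,0,0,0,0],[0,-60,75,0,0,0,0],[0,-90,110,0,0,0,0],[0,-115,143,0,0,0,0],[0,-115,143,0,0,0,0]]
  ]
}}

```text
time_s: 1.25
tcp_pos: [0.3399, -0.1977, 0.3309]
ee_rot: [[-0.908, -0.419, 0.002], [-0.419, 0.908, 0.001], [-0.002, -0.0, -1.0]]
wrist_force: [0.1, -0.4, -0.2]
gripper_width: 1.0
gripper_force: 0.0
```

```bash
python3 - <<'E'
from h import *
W=np.array([.601,.0927,.148]); A=W+.09*cover(39.5)[:,2]
s=r.sense();print(s['time_s'],s['tcp_pos'],s['joints'],delta(A,tool(39.5)))
E
```

```text
1.25 [ 0.3399 -0.1977  0.3309] [ -6.2456  -5.8804 -14.8782  -0.0525 -80.8907 -58.9848] (array([-310.7,  122.8,  114. ]), array([-0.202, -0.667, -0.56 ]))
```

Call:
{"method": "servo_tool", "body": {
  "commands": [
    [[0,-35,14,5,-0.02,-0.075,-0.06],[0,-70,28,10,-0.045,-0.15,-0.125],[0,-105,42,25,-0.07,-0.225,-0.19],[0,-140,56,40,-0.09,-0.3,-0.25],[0,-175,69,55,-0.11,-0.375,-0.315]]
  ]
}}

```text
time_s: 1.75
tcp_pos: [0.4711, -0.0657, 0.2754]
ee_rot: [[-0.686, -0.685, 0.248], [-0.621, 0.727, 0.292], [-0.38, 0.046, -0.924]]
wrist_force: [-0.3, 0.1, 0.5]
gripper_width: 1.003
gripper_force: 0.0
```

```bash
python3 - <<'E'
from h import *
W=np.array([.601,.0927,.148]); A=W+.09*cover(39.5)[:,2]
s=r.sense();print(s['time_s'],s['tcp_pos'],s['joints'],delta(A,tool(39.5)))
E
```

```text
1.75 [ 0.4711 -0.0657  0.2754] [ -1.4615  -0.3697 -13.7445 -19.4539 -63.4252 -39.0482] (array([-114.6,    8.9,  110.2]), array([-0.095, -0.292, -0.248]))
```

Call:
{"method": "servo_tool", "body": {
  "commands": [
    [[0,-28,2,27,-0.025,-0.075,-0.06],[0,-57,4,55,-0.05,-0.15,-0.125],[0,-86,7,83,-0.07,-0.22,-0.187],[0,-114.6,9,110,-0.095,-0.292,-0.248],[0,-114.6,9,110,-0.095,-0.292,-0.248]]
  ]
}}

```text
time_s: 2.25
tcp_pos: [0.5703, 0.0436, 0.2129]
ee_rot: [[-0.415, -0.848, 0.329], [-0.654, 0.529, 0.541], [-0.633, 0.009, -0.774]]
wrist_force: [-0.8, -0.5, -0.2]
gripper_width: 1.001
gripper_force: 0.0
```

```bash
python3 - <<'E'
from h import *
c=cap('wrist','w1.png'); s=r.sense()
W=np.array([.601,.0927,.148]); print(s['joints'],s['tcp_pos'],orange(c)[1],proj(c,W),proj(c,W+.019*cover(39.5)[:,0]),proj(c,W-.019*cover(39.5)[:,0]))
print(s['ee_rot'].T@c['R'].T, s['ee_rot'].T@(-c['R'].T@c['t']-s['tcp_pos']))
E
```

```text
[ -1.6746  11.0942  -9.5097 -41.7122 -55.45   -10.2799] [0.57   0.0425 0.2146] [([462, 102, 30, 23, 158], [475.9, 112.4]), ([303, 214, 28, 63, 891], [316.7, 244.2])] [317.5595 244.5117] [317.7749 270.5366] [317.3354 217.437 ]
[[-0.0007 -0.9544 -0.2985]
 [ 1.     -0.0016  0.0026]
 [-0.003  -0.2985  0.9544]] [ 0.0826 -0.0002 -0.1794]
```

View pics/w1.png

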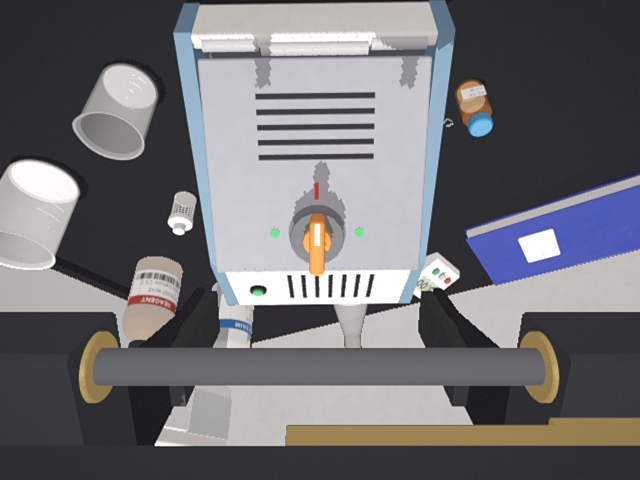

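The wrist view shows the wing upright at about (317,244), within 1 px of where the estimate puts it, and the housing square in the image. Next is the advance.

```bash
python3 - <<'E'
from h import *
w,t,sc=cap('wrist'),cap('top'),cap('scene')
print(two(w,(316.7,244.2),t,(293.5,251.9)),two(w,(316.7,244.2),sc,(294.6,219.3)))
# yaw from cover's slit rows in wrist view: dark slits ends
W=np.array([.601,.0927,.148]); print(delta(W+.003*cover(39.5)[:,2],tool(39.5)))
g=cv2.cvtColor(w['pixels'],cv2.COLOR_RGB2GRAY)[85:165,245:385]; k=(g<90).astype('uint8')
n,l,s,c=cv2.connectedComponentsWithStats(k)
C=cover(39.5); o=W-.03*C[:,2]
for i in range(1,n):
    if s[i][2]>80:
        p=np.argwhere(l==i)[:,::-1]+[245,85]; a=p[p[:,0]<p[:,0].min()+3].mean(0); b=p[p[:,0]>p[:,0].max()-3].mean(0)
        P=[]
        for u in(a,b):
            O,d=ray(w,u); P.append(C.T@(O+d*((o-O)@C[:,2])/(d@C[:,2])-W)*1000)
        print(P[0],P[1])
E
```

```text
(array([0.6014, 0.0921, 0.1487]), np.float64(0.0008240039425055607)) (array([0.6063, 0.0996, 0.1432]), np.float64(0.0007046507189167009))
(array([-1.5,  0.1, 88.6]), array([-0.001, -0.003, -0.003]))
[-96.9047 -40.7555 -30.    ] [-97.4273  38.3824 -30.    ]
[-86.7242 -40.5559 -30.    ] [-87.0202  38.6727 -30.    ]
[-76.3284 -40.352  -30.    ] [-76.8754  38.351  -30.    ]
[-66.0562 -40.1277 -30.    ] [-66.6139  38.679  -30.    ]
[-56.2203 -40.5258 -30.    ] [-56.5874  38.9342 -30.    ]
```

Call:
{"method": "servo_tool", "body": {
  "commands": [
    [[0,-0.5,-0.2,18,0,0,0],[0,-1,-0.5,36,0,0,0],[0,-1.5,-0.6,54,0,0,0],[0,-1.5,-0.6,70,0,0,0],[0,-1.5,-0.6,70,0,0,0]]
  ]
}}

```text
time_s: 2.95
tcp_pos: [0.5936, 0.0824, 0.163]
ee_rot: [[-0.411, -0.849, 0.331], [-0.656, 0.528, 0.54], [-0.633, 0.004, -0.774]]
wrist_force: [-0.4, -0.2, -0.4]
gripper_width: 1.003
gripper_force: 0.0
```

```bash
python3 - <<'E'
from h import *
c=cap('wrist','w2.png'); s=r.sense(); W=np.array([.601,.0927,.148])
print(s['tcp_pos'],s['wrist_force'],proj(c,W),orange(c)[1],delta(W,tool(39.5)))
for d in (-.012,.012): print([proj(c,W+d*cover(39.5)[:,2]+e*cover(39.5)[:,0]) for e in(-.019,.019)])
E
```

```text
[0.5939 0.0818 0.1639] [-0.2367  1.3581  0.8475] [316.7591 277.4257] [([495, 91, 39, 34, 305], [514.3, 107.7]), ([297, 238, 37, 83, 1075], [316.1, 270.3]), ([345, 386, 26, 11, 225], [357.0, 390.0])] (array([ 0.1, -0.3, 20.5]), array([ 0.001, -0.003, -0.002]))
[array([316.633 , 236.2267]), array([316.9149, 300.6496])]
[array([316.5768, 250.2328]), array([316.8923, 320.9289])]
```

View pics/w2.png

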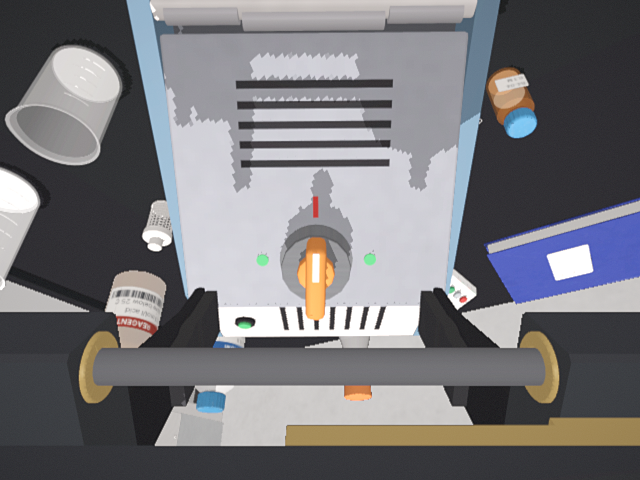

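The view from close by shows the wing spanning rows 238–320 at column 316, against a prediction of 236–321 at 317. The estimate holds, so I go in and grip.

Call:
{"method": "servo_tool", "body": {
  "commands": [
    [[0,0,-0.3,8,0,0,0],[0,0,-0.3,15,0,0,0],[0,0,-0.3,18.5,0,0,0],[0.3,0,-0.3,18.5,0,0,0],[0.6,0,-0.3,18.5,0,0,0]]
  ]
}}

```text
time_s: 3.5
tcp_pos: [0.6008, 0.0915, 0.1497]
ee_rot: [[-0.41, -0.849, 0.333], [-0.656, 0.528, 0.539], [-0.634, 0.002, -0.773]]
wrist_force: [0.4, 0.1, -0.3]
gripper_width: 0.891
gripper_force: 0.0
```

Call:
{"method": "servo_tool", "body": {
  "commands": [
    [[1,0,0,0,0,0,0],[1,0,0,0,0,0,0],[1,0,0,0,0,0,0],[1,0,0,0,0,0,0],[1,0,0,0,0,0,0]]
  ]
}}

```text
time_s: 4.0
tcp_pos: [0.6008, 0.0915, 0.1498]
ee_rot: [[-0.41, -0.849, 0.334], [-0.656, 0.529, 0.539], [-0.634, 0.002, -0.773]]
wrist_force: [-0.8, -0.3, -0.3]
gripper_width: 0.45
gripper_force: 0.0
```

```bash
python3 - <<'E'
from h import *
s=r.sense(); W=np.array([.601,.0927,.148]);
print(s['tcp_pos'],s['wrist_force'],s['ee_rot'].T@s['wrist_force'],s['moment'],s['gripper_width'],s['gripper_force'],delta(W,tool(39.5)))
H=W-cover(39.5)@[.125,0,.033]; print('hinge',H)
for th,sl in((36,0),(32,0),(28,0),(28,.006),(28,.0125)):
    P=H+cover(th)@[.125,0,.033-sl]; print(th,delta(P,tool(th)))
E
```

```text
[0.6008 0.0915 0.1498] [-0.7804 -0.2648 -0.3375] [ 0.7076  0.5217 -0.1421] [-1.155   0.7643 -0.0202] 0.44953605728563734 0.0 (array([0.3, 0.4, 2.1]), array([ 0.001, -0.003, -0.003]))
hinge [0.5612 0.0286 0.043 ]
36 (array([-1.5,  0.4,  9.8]), array([ 0.001,  0.058, -0.003]))
32 (array([-3. ,  0.4, 18.7]), array([ 0.001,  0.128, -0.003]))
28 (array([-3.9,  0.4, 27.7]), array([ 0.001,  0.198, -0.003]))
28 (array([-2.7,  0.4, 33.5]), array([ 0.001,  0.198, -0.003]))
28 (array([-1.4,  0.4, 39.9]), array([ 0.001,  0.198, -0.003]))
```

Call:
{"method": "servo_tool", "body": {
  "commands": [
    [[1,0,0,0,0,0,0],[1,0,0,0,0,0,0],[1,0,0,0,0,0,0],[1,0,0,0,0,0,0],[1,0,0,0,0,0,0]]
  ]
}}

```text
time_s: 4.5
tcp_pos: [0.6007, 0.0916, 0.1497]
ee_rot: [[-0.41, -0.849, 0.333], [-0.656, 0.528, 0.539], [-0.634, 0.002, -0.773]]
wrist_force: [0.3, -0.3, -0.1]
gripper_width: 0.032
gripper_force: 0.0
```

Call:
{"method": "servo_tool", "body": {
  "commands": [
    [[1,-0.3,0,2,0,0,0],[1,-0.6,0,4,0,0.02,0],[1,-1,0,6,0,0.035,0],[1,-1.5,0,9.8,0,0.058,0],[1,-1.5,0,9.8,0,0.058,0]]
  ]
}}

```text
time_s: 5.0
tcp_pos: [0.6049, 0.0984, 0.1431]
ee_rot: [[-0.427, -0.85, 0.309], [-0.687, 0.527, 0.5], [-0.588, 0.002, -0.809]]
wrist_force: [0.4, -1.3, 1.1]
gripper_width: 0.008
gripper_force: 0.6
```

```bash
cat > n.py <<'E'
from h import *
s=r.sense(); H=np.array([.5612,.0286,.043]); R=s['ee_rot']
print(s['tcp_pos'],'Ftool',R.T@s['wrist_force'],'Mtool',R.T@s['moment'],s['gripper_width'],s['gripper_force'],s['joints'])
for th in(28,32):
    print(th,'cover coords',cover(th).T@(s['tcp_pos']-H)*1000)
print('slope',np.degrees(np.arcsin(-R[2,0])))
for th,sl in((34,0),(32,0),(28,0),(28,.006),(28,.0125)):
    P=H+cover(th)@[.125,0,.033-sl]; print(th,sl,delta(P,tool(th)))
E
python3 n.py
```

```text
[0.6049 0.0984 0.1431] Ftool [ 0.0911 -1.0316 -1.4082] Mtool [0.164  1.2643 0.0845] 0.007662528500708262 0.6482954509556293 [  6.5301  17.7438 -10.6604 -40.6105 -45.1863 -13.2481]
28 cover coords [119.728   -0.3018  49.7259]
32 cover coords [122.9051  -0.3018  41.253 ]
slope 36.00358546693054
34 0 (array([-0.6,  0.3,  4. ]), array([ 0.001,  0.035, -0.001]))
32 0 (array([-1.5,  0.3,  8.4]), array([ 0.001,  0.07 , -0.001]))
28 0 (array([-2.9,  0.3, 17.3]), array([ 0.001,  0.14 , -0.001]))
28 0.006 (array([-2.1,  0.3, 23.2]), array([ 0.001,  0.14 , -0.001]))
28 0.0125 (array([-1.2,  0.3, 29.7]), array([ 0.001,  0.14 , -0.001]))
```

```bash
python3 - <<'E'
from h import *
c=cap('wrist','w3.png'); s=cap('scene'); t=cap('top')
cv2.imwrite('pics/st3.png',cv2.cvtColor(np.hstack([cv2.resize(s['pixels'][150:330,220:400],(400,400)),cv2.resize(t['pixels'][150:340,190:380],(400,400))]),cv2.COLOR_RGB2BGR))
E
```

```text
(no output)
```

View pics/w3.png

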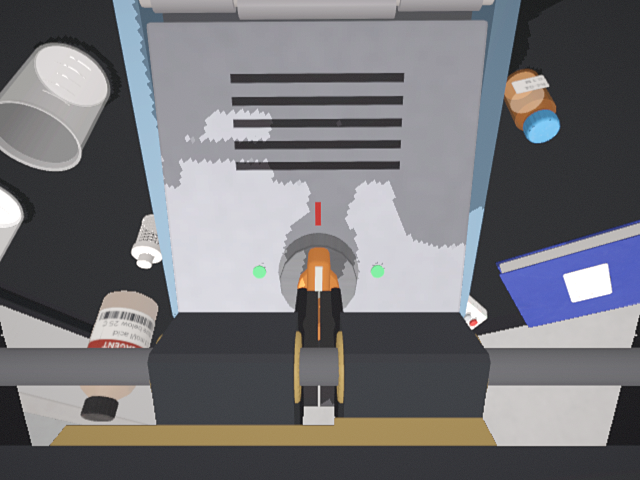

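View pics/st3.png

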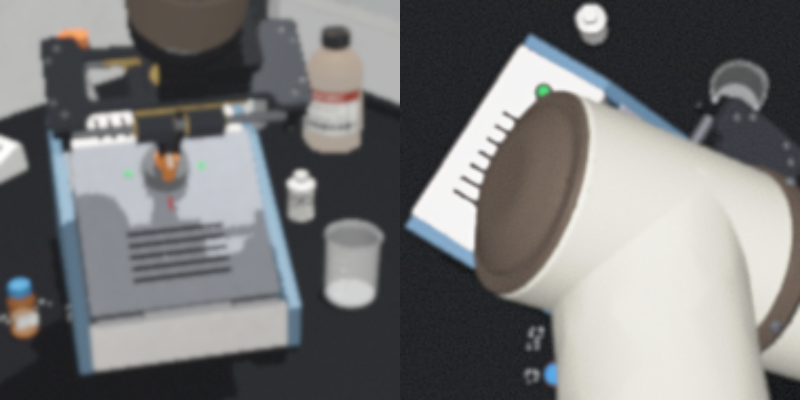

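```bash
python3 - <<'E'
from h import *
c=cap('wrist'); s=r.sense(); R=s['ee_rot'];p=s['tcp_pos']; H=np.array([.5612,.0286,.043])
for d in(-.008,0,.011): print('tool z',d,proj(c,p+R@[0,0,d]),proj(c,p+R@[.0095,0,d]))
print('opening,force',s['gripper_width'],s['gripper_force'])
for th in(39.5,38,36,34,28):
    C=cover(th); print(th,'slits',[proj(c,H+C@[.125+x,-.001,.003])[1].round(1) for x in(-.0972,-.0664,-.0564)],'wing top',[proj(c,H+C@[.125+e,-.001,.045]).round(0) for e in(-.019,.019)],'bottom',[proj(c,H+C@[.125+e,-.001,.021]).round(0) for e in(-.019,.019)])
    print('  slit width px',proj(c,H+C@[.0686,.038,.003])[0]-proj(c,H+C@[.0686,-.0405,.003])[0])
E
```

```text
tool z -0.008 [318.5292 299.5751] [318.5496 280.4518]
tool z 0 [318.5196 292.3543] [318.539  273.8761]
tool z 0.011 [318.5074 283.291 ] [318.5257 265.6333]
opening,force 0.0013366602208727501 0.7923282030969858
39.5 slits [np.float64(78.4), np.float64(145.1), np.float64(165.7)] wing top [array([317., 262.]), array([317., 344.])] bottom [array([317., 248.]), array([317., 321.])]
  slit width px 157.7494851800313
38 slits [np.float64(78.7), np.float64(145.2), np.float64(165.6)] wing top [array([317., 263.]), array([317., 343.])] bottom [array([317., 247.]), array([318., 319.])]
  slit width px 156.41119972802724
36 slits [np.float64(79.2), np.float64(145.1), np.float64(165.3)] wing top [array([317., 263.]), array([317., 340.])] bottom [array([317., 246.]), array([318., 316.])]
  slit width px 154.6739171970007
34 slits [np.float64(79.5), np.float64(145.0), np.float64(164.9)] wing top [array([317., 264.]), array([317., 337.])] bottom [array([317., 245.]), array([318., 312.])]
  slit width px 152.99028762784886
28 slits [np.float64(80.1), np.float64(143.6), np.float64(162.6)] wing top [array([317., 263.]), array([318., 328.])] bottom [array([317., 241.]), array([318., 301.])]
  slit width px 148.2584929622363
```

```bash
python3 - <<'E'
from h import *
c=cap('wrist')['pixels']; s=cap('scene')['pixels']
cv2.imwrite('pics/z4.png',cv2.cvtColor(np.hstack([cv2.resize(c[230:350,270:370],(500,600),interpolation=2),cv2.resize(s[185:245,275:305],(300,600),interpolation=2)]),cv2.COLOR_RGB2BGR))
E
```

```text
(no output)
```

View pics/z4.png

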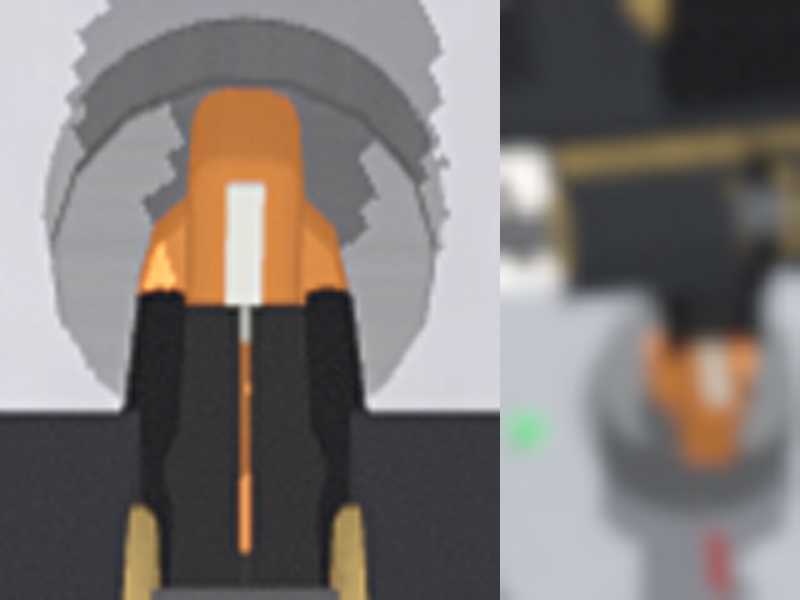

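The zoomed view shows the shut fingers resting on top of the wing: tips at about row 291, wing end at row 248, and an orange sliver between the pads. The tips therefore sit roughly 28 mm further back than the stated tool frame implies. I'll back off, open, and measure this before going deeper.

Call:
{"method": "servo_tool", "body": {
  "commands": [
    [[1,0.7,0,-6,0,-0.03,0],[1,1.5,0,-12,0,-0.058,0],[0.4,1.5,0,-14,0,-0.058,0],[0.4,1.5,0,-14,0,-0.058,0],[0.4,1.5,0,-14,0,-0.058,0]]
  ]
}}

```text
time_s: 5.8
tcp_pos: [0.5997, 0.0899, 0.1534]
ee_rot: [[-0.41, -0.849, 0.333], [-0.656, 0.528, 0.539], [-0.634, 0.002, -0.774]]
wrist_force: [0.5, -0.6, 0.1]
gripper_width: 0.195
gripper_force: 0.0
```

Call:
{"method": "servo_tool", "body": {
  "commands": [
    [[0.4,0,0,0,0,0,0],[0.4,0,0,0,0,0,0],[0.4,0,0,0,0,0,0],[0.4,0,0,0,0,0,0],[0.4,0,0,0,0,0,0]]
  ]
}}

```text
time_s: 6.3
tcp_pos: [0.5996, 0.0899, 0.1535]
ee_rot: [[-0.41, -0.849, 0.333], [-0.656, 0.528, 0.539], [-0.634, 0.002, -0.773]]
wrist_force: [-0.4, 0.2, -0.4]
gripper_width: 0.577
gripper_force: 0.0
```

```bash
python3 - <<'E'
from h import *
c=cap('wrist','w5.png'); s=r.sense(); W=np.array([.601,.0927,.148])
print(s['tcp_pos'],delta(W,tool(39.5)),s['gripper_width'],s['ee_rot'].T@s['wrist_force'])
# slit-5 and green dots triangulated: w2 (saved) against now, camera poses from tool poses
X=np.array([.0826,-.0002,-.1794]); K=c['camera_matrix']
def cam(p,R): 
    C=R@(s['ee_rot'].T@c['R'].T); return {'camera_matrix':K,'R':C.T,'t':-C.T@(p+R@X)}
def greens(img):
    h=cv2.cvtColor(img,cv2.COLOR_RGB2HSV); m=cv2.inRange(h,(50,90,120),(85,255,255))
    n,l,st,ce=cv2.connectedComponentsWithStats(m); return sorted([tuple(ce[i].round(2)) for i in range(1,n) if st[i][4]>15])
rd=lambda f:cv2.cvtColor(cv2.imread('pics/'+f),cv2.COLOR_BGR2RGB)
R1=tool(39.5)@Ro.from_rotvec([.001,.003,.003]).as_matrix()
cs={'w1':cam(np.array([.57,.0425,.2146]),R1),'w5':c}
g={f:greens(rd(f+'.png')) for f in('w1','w2','w3','w5')}; print(g)
for a,b in zip(g['w1'][:2],g['w5'][:2]): 
    P,e=two(cs['w1'],a,c,b); print(P,e,cover(39.5).T@(P-W)*1000)
E
```

```text
[0.5996 0.0899 0.1535] (array([1. , 0.3, 6.2]), array([ 0.001, -0.003, -0.003])) 0.5827324812609151 [-0.3943  0.2477  0.0095]
{'w1': [(np.float64(257.42), np.float64(292.04)), (np.float64(274.45), np.float64(232.93)), (np.float64(359.0), np.float64(232.0)), (np.float64(435.58), np.float64(271.29))], 'w2': [(np.float64(244.23), np.float64(324.6)), (np.float64(262.05), np.float64(259.79)), (np.float64(369.52), np.float64(258.95)), (np.float64(451.13), np.float64(289.39))], 'w3': [(np.float64(259.07), np.float64(271.43)), (np.float64(377.12), np.float64(270.8))], 'w5': [(np.float64(261.36), np.float64(265.44)), (np.float64(375.03), np.float64(264.7))]}
[ 0.2411 -0.3725  0.4743] 0.00588424176682001 [-243.8399   60.7403  623.9298]
[ 0.5078 -0.0661  0.2538] 0.01926276250614452 [-74.7957  -4.4825 198.7136]
```

View pics/w5.png

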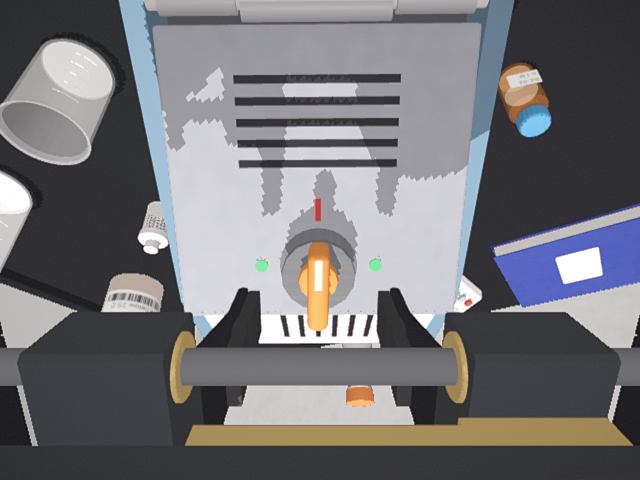

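The view shows the open tips at about row 290 (columns 247 and 393), clearly nearer the camera than the wing, which is centred at column 318. From the parallax of the green dots the cover is about 5 mm deeper than estimated. I'll advance in steps, watching the force.

Call:
{"method": "servo_tool", "body": {
  "commands": [
    [[0.4,0,-0.5,6,0,0,0],[0.4,0,-0.5,12,0,0,0],[0.4,0,-0.5,18,0,0,0],[0.4,0,-0.5,24,0,0,0],[0.4,0,-0.5,24,0,0,0]]
  ]
}}

```text
time_s: 6.85
tcp_pos: [0.6078, 0.103, 0.1337]
ee_rot: [[-0.411, -0.849, 0.332], [-0.656, 0.528, 0.539], [-0.633, 0.004, -0.774]]
wrist_force: [0.4, -0.2, -0.6]
gripper_width: 0.599
gripper_force: 0.0
```

```bash
cat > n2.py <<'E'
from h import *
c=cap('wrist'); s=r.sense(); W=np.array([.601,.0927,.148]); R=s['ee_rot']
h=cv2.cvtColor(c['pixels'],cv2.COLOR_RGB2HSV); m=cv2.inRange(h,(50,90,120),(85,255,255))
n,l,st,ce=cv2.connectedComponentsWithStats(m); print('greens',[ce[i].round(1).tolist() for i in range(1,n) if st[i][4]>15])
print(s['tcp_pos'],delta(W,tool(39.5)),s['gripper_width'],s['gripper_force'],'F',R.T@s['wrist_force'],'M',R.T@s['moment'],'orange',orange(c)[1])
E
python3 n2.py
```

```text
greens [[254.4, 284.7], [381.8, 284.0]]
[0.6079 0.1028 0.1342] (array([  0.7,   0.6, -18.4]), array([ 0.002, -0.003, -0.003])) 0.5997594158154127 0.0 F [-0.0455 -0.0521 -0.4113] M [-0.0024  1.3287  0.0013] orange [([524, 85, 48, 40, 476], [548.1, 105.0]), ([296, 261, 45, 87, 1349], [319.3, 295.5]), ([348, 402, 28, 16, 370], [361.2, 409.2])]
```

No contact force yet, although the stated tip position would already be inside the cover, so the tips really are further back. I'll go another 8 mm and close.

Call:
{"method": "servo_tool", "body": {
  "commands": [
    [[0.4,0,0.2,4,0,0,0],[0.4,0,0.2,8,0,0,0],[1,0,0.2,8,0,0,0],[1,0,0.2,8,0,0,0],[1,0,0.2,8,0,0,0]]
  ]
}}

```text
time_s: 7.4
tcp_pos: [0.6106, 0.1069, 0.1289]
ee_rot: [[-0.41, -0.849, 0.334], [-0.656, 0.528, 0.539], [-0.634, 0.002, -0.773]]
wrist_force: [0.2, 0.0, 0.3]
gripper_width: 0.411
gripper_force: 0.0
```

Call:
{"method": "servo_tool", "body": {
  "commands": [
    [[1,0,0,0,0,0,0],[1,0,0,0,0,0,0],[1,0,0,0,0,0,0],[1,0,0,0,0,0,0],[1,0,0,0,0,0,0]]
  ]
}}

```text
time_s: 7.9
tcp_pos: [0.6106, 0.1069, 0.1289]
ee_rot: [[-0.41, -0.849, 0.333], [-0.656, 0.528, 0.539], [-0.634, 0.002, -0.773]]
wrist_force: [-0.2, 0.0, 0.1]
gripper_width: 0.117
gripper_force: 30.0
```

```bash
python3 n2.py
```

```text
greens [[253.1, 289.1], [384.5, 288.5]]
[0.6106 0.1069 0.1288] (array([  1.1,   0.7, -25.7]), array([ 0.001, -0.003, -0.003])) 0.11148301907259255 30.000031795352697 F [-0.7426  0.5465 -0.7765] M [-0.1222  1.3037  0.0882] orange [([531, 82, 50, 43, 516], [556.0, 103.6]), ([303, 266, 33, 82, 1384], [318.9, 299.9])]
```

Gripped: 9.8 mm opening at 30 N. Now I compute the closing arc about the hinge.

```bash
python3 - <<'E'
from h import *
s=r.sense(); W=np.array([.601,.0927,.148]); H=W-cover(39.5)@[.125,0,.033]
q=cover(39.5).T@(s['tcp_pos']-H); print(q); T=tool(39.5).T@s['ee_rot']
for th,sl in((37,0),(34.5,0),(32,0),(30,0),(28,0),(28,.006),(28,.012)):
    print(th,sl,*delta(H+cover(th)@(q-[0,0,sl]),tool(th)@T))
E
```

```text
[ 0.126  -0.0006  0.0073]
37 0 [-0.2 -0.   5.5] [0.    0.044 0.   ]
34.5 0 [-0.2 -0.  11. ] [0.    0.087 0.   ]
32 0 [ 0.1 -0.  16.5] [0.    0.131 0.   ]
30 0 [ 0.5 -0.  20.9] [0.    0.166 0.   ]
28 0 [ 1.  -0.  25.3] [0.001 0.201 0.   ]
28 0.006 [ 2.2 -0.  31.2] [0.001 0.201 0.   ]
28 0.012 [ 3.4 -0.  37. ] [0.001 0.201 0.   ]
```

Call:
{"method": "servo_tool", "body": {
  "commands": [
    [[1,-0.1,0,3,0,0.024,0],[1,-0.2,0,6,0,0.048,0],[1,-0.2,0,9,0,0.071,0],[1,-0.1,0,12.5,0,0.099,0],[1,0.1,0,16.5,0,0.131,0]]
  ]
}}

```text
time_s: 8.45
tcp_pos: [0.6158, 0.1154, 0.1159]
ee_rot: [[-0.451, -0.849, 0.276], [-0.721, 0.529, 0.448], [-0.526, 0.003, -0.85]]
wrist_force: [-1.2, -2.2, 0.6]
gripper_width: 0.114
gripper_force: 30.0
```

```bash
python3 n2.py
```

```text
greens [[253.1, 289.0], [384.6, 288.3]]
[0.6159 0.1158 0.1153] (array([  6.3,   0.5, -42.2]), array([ 0.001, -0.137, -0.002])) 0.11438731162886309 30.00121937133372 F [ 2.1378 -2.1964 -1.0778] M [0.3754 1.8484 0.0257] orange [([535, 96, 49, 43, 400], [559.2, 116.6]), ([302, 265, 34, 83, 1425], [318.8, 300.3])]
```

The green dots stay still in the wrist view, so the cover follows the gripper. I continue.

```bash
cat > n3.py <<'E'
from h import *
s=r.sense(); W=np.array([.601,.0927,.148]); H=W-cover(39.5)@[.125,0,.033]
t0=39.5-np.degrees(float(Ro.from_matrix(tool(39.5).T@s['ee_rot']).as_rotvec()[1])); print('slope',t0)
q=cover(t0).T@(s['tcp_pos']-H); print('q',q); T=tool(t0).T@s['ee_rot']
for th,sl in((30,0),(28,0),(28,.004),(28,.008),(28,.012)):
    print(th,sl,*delta(H+cover(th)@(q-[0,0,sl]),tool(th)@T))
E
python3 n3.py
```

```text
slope 31.63159086839954
q [ 0.1256 -0.0005  0.0076]
30 0 [-0.2 -0.   3.6] [0.    0.028 0.   ]
28 0 [-0.2 -0.   8. ] [0.    0.063 0.   ]
28 0.004 [ 0. -0. 12.] [0.    0.063 0.   ]
28 0.008 [ 0.3 -0.  16. ] [0.    0.063 0.   ]
28 0.012 [ 0.5 -0.  19.9] [0.    0.063 0.   ]
```

Call:
{"method": "servo_tool", "body": {
  "commands": [
    [[1,-0.1,0,2,0,0.016,0],[1,-0.2,0,4,0,0.032,0],[1,-0.2,0,6,0,0.048,0],[1,-0.2,0,8,0,0.063,0],[1,-0.1,0,10,0,0.063,0]]
  ]
}}

```text
time_s: 9.0
tcp_pos: [0.6185, 0.12, 0.1074]
ee_rot: [[-0.466, -0.85, 0.247], [-0.749, 0.527, 0.402], [-0.471, 0.002, -0.882]]
wrist_force: [-4.2, -6.3, 4.1]
gripper_width: 0.114
gripper_force: 30.0
```

```bash
python3 n2.py; python3 n3.py
```

```text
greens [[252.7, 289.1], [384.6, 288.5]]
[0.6186 0.12   0.1073] (array([  9.4,   0.6, -51.2]), array([ 0.002, -0.198, -0.002])) 0.11346588286197032 30.00142453238368 F [ 2.0123  0.9514 -8.3701] M [-0.2594  2.1716  0.0609] orange [([566, 103, 23, 17, 181], [577.9, 112.7]), ([540, 125, 19, 21, 164], [548.0, 134.6]), ([302, 266, 34, 82, 1578], [318.6, 303.6])]
slope 28.151437663515544
q [ 0.1255 -0.0005  0.0058]
30 0 [ 0.3  0.  -4. ] [-0.    -0.032 -0.   ]
28 0 [-0.  -0.   0.3] [0.    0.003 0.   ]
28 0.004 [-0.  -0.   4.3] [0.    0.003 0.   ]
28 0.008 [ 0.  -0.   8.3] [0.    0.003 0.   ]
28 0.012 [ 0.  -0.  12.3] [0.    0.003 0.   ]
```

Call:
{"method": "servo_tool", "body": {
  "commands": [
    [[1,0,0,2,0,0.003,0],[1,0,0,4,0,0.003,0],[1,0,0,6,0,0.003,0],[1,0,0,7,0,0.003,0],[1,0,0,7,0,0.003,0]]
  ]
}}

```text
time_s: 9.55
tcp_pos: [0.62, 0.1224, 0.102]
ee_rot: [[-0.467, -0.849, 0.246], [-0.749, 0.528, 0.4], [-0.47, 0.003, -0.883]]
wrist_force: [-5.5, -7.0, 6.8]
gripper_width: 0.116
gripper_force: 30.0
```

```bash
python3 n2.py; python3 n3.py|head -2
```

```text
greens [[386.7, 294.0], [250.8, 294.9]]
[0.62   0.1224 0.102 ] (array([  9.5,   0.6, -57.1]), array([ 0.002, -0.201, -0.002])) 0.10921630933149178 30.001674871891737 F [  4.163    2.3195 -10.0962] M [-0.5086  2.275   0.0753] orange [([571, 102, 25, 20, 203], [584.5, 112.8]), ([543, 125, 23, 22, 191], [554.2, 134.9]), ([302, 266, 34, 82, 1560], [318.8, 303.7])]
slope 28.007205358284537
q [ 0.1255 -0.0006  0.0001]
```

Call:
{"method": "servo_tool", "body": {
  "commands": [
    [[1,0.3,0.2,2,0,0,0],[1,0.5,0.3,4,0,0,0],[1,0.5,0.3,5,0,0,0],[1,0.5,0.3,6,0,0,0],[1,0.5,0.3,6,0,0,0]]
  ]
}}

```text
time_s: 10.1
tcp_pos: [0.6214, 0.1246, 0.0971]
ee_rot: [[-0.466, -0.849, 0.247], [-0.749, 0.528, 0.4], [-0.47, 0.002, -0.883]]
wrist_force: [-5.6, -5.2, 8.6]
gripper_width: 0.112
gripper_force: 30.0
```

```bash
python3 n2.py; python3 n3.py|head -2;  python3 -c "
from h import *; print(r.sense()['joints'])"
```

```text
greens [[249.0, 299.9], [388.8, 299.3]]
[0.6214 0.1246 0.0972] (array([  9.5,   0.6, -62.6]), array([ 0.001, -0.2  , -0.002])) 0.11019162544009586 30.001969076693058 F [  3.0917   1.6661 -11.3192] M [-0.5725  2.1407  0.0054] orange [([549, 102, 55, 46, 438], [576.6, 123.7]), ([303, 266, 33, 82, 1512], [318.7, 303.0])]
slope 28.050493074143503
q [ 0.1254 -0.0005 -0.0055]
[ 14.1231  22.3187 -10.8233 -30.5883 -40.1151 -25.2372]
```

Call:
{"method": "servo_tool", "body": {
  "commands": [
    [[1,0.3,0.1,1,0,0,0],[1,0.3,0.2,2,0,0,0],[1,0.3,0.2,2.5,0,0,0],[1,0.3,0.2,2.5,0,0,0],[1,0.3,0.2,2.5,0,0,0]]
  ]
}}

```text
time_s: 10.65
tcp_pos: [0.6216, 0.1248, 0.0965]
ee_rot: [[-0.465, -0.85, 0.248], [-0.75, 0.527, 0.4], [-0.471, 0.001, -0.882]]
wrist_force: [-9.5, -8.7, 16.6]
gripper_width: 0.114
gripper_force: 30.1
```

```bash
python3 n2.py; python3 n3.py|head -2
```

```text
greens [[248.9, 300.0], [388.8, 299.6]]
[0.6216 0.1249 0.0965] (array([  9.5,   0.6, -63.4]), array([ 0.001, -0.199, -0.   ])) 0.11305477501095917 30.12531864042103 F [  4.1212   3.9071 -21.0735] M [-1.2529  2.3621  0.0762] orange [([552, 102, 53, 46, 438], [577.8, 124.0]), ([303, 266, 33, 82, 1540], [318.9, 303.3])]
slope 28.075400013220236
q [ 0.1255 -0.0006 -0.0063]
```

Force rose to 21 N after 12 mm of travel, so the stud is bottomed. I'll ease off slightly and turn clockwise.

Call:
{"method": "servo_tool", "body": {
  "commands": [
    [[1,0,0,-1,0,0,0],[1,0,0,-1,0,0,0.1],[1,0,0,-1,0,0,0.2],[1,0,0,-1,0,0,0.3],[1,0,0,-1,0,0,0.4]]
  ]
}}

```text
time_s: 11.2
tcp_pos: [0.6223, 0.1241, 0.0967]
ee_rot: [[-0.762, -0.598, 0.249], [-0.482, 0.78, 0.399], [-0.433, 0.184, -0.882]]
wrist_force: [-6.5, -9.9, 12.1]
gripper_width: 0.114
gripper_force: 30.0
```

```bash
python3 n2.py; python3 -c "
from h import *; print(r.sense()['joints'])"
```

```text
greens [[383.9, 274.3], [548.3, 303.0]]
[0.6223 0.1241 0.0967] (array([  9.1,  -2.3, -63.1]), array([-0.042, -0.196, -0.406])) 0.11441851205732839 30.003715363095846 F [  4.6006  -0.655  -15.5279] M [0.7109 2.3651 0.0446] orange [([516, 0, 23, 12, 141], [526.6, 5.9]), ([491, 40, 18, 13, 117], [499.9, 46.3]), ([302, 266, 34, 82, 1692], [318.4, 305.7])]
[ 14.1011  22.3713 -10.8354 -30.5733 -39.9327 -48.4834]
```

Call:
{"method": "servo_tool", "body": {
  "commands": [
    [[1,0,0,0,0,0,0.12],[1,0,0,0,0,0,0.24],[1,0,0,0,0,0,0.36],[1,0,0,0,0,0,0.48],[1,0,0,0,0,0,0.6]]
  ]
}}

```text
time_s: 11.75
tcp_pos: [0.6228, 0.1228, 0.0963]
ee_rot: [[-0.966, -0.062, 0.25], [0.044, 0.917, 0.397], [-0.254, 0.395, -0.883]]
wrist_force: [-5.0, -13.0, 9.7]
gripper_width: 0.115
gripper_force: 30.0
```

Call:
{"method": "servo_tool", "body": {
  "commands": [
    [[1,0,0,0,0,0,0.1],[1,0,0,0,0,0,0.2],[1,0,0,0,0,0,0.3],[1,0,0,0,0,0,0.4],[1,0,0,0,0,0,0.45]]
  ]
}}

```text
time_s: 12.25
tcp_pos: [0.6226, 0.1218, 0.0958]
ee_rot: [[-0.898, 0.363, 0.25], [0.437, 0.808, 0.396], [-0.058, 0.465, -0.884]]
wrist_force: [-6.0, -14.9, 9.9]
gripper_width: 0.112
gripper_force: 30.1
```

```bash
python3 n2.py; python3 -c "
from h import *; s=r.sense();print(s['joints'], Ro.from_matrix(tool(28).T@s['ee_rot']).as_rotvec())"
```

```text
greens [[564.1, 25.1], [322.0, 236.3]]
[0.6226 0.1218 0.0958] (array([  3.6,  -7.1, -63.1]), array([-0.15 , -0.162, -1.449])) 0.11308390505668137 30.133272394450614 F [ -2.7376  -9.3996 -14.2775] M [ 4.1012 -0.6725  0.0405] orange [([303, 267, 30, 81, 1644], [317.8, 306.6])]
[  13.9889   22.4255  -10.9094  -30.4044  -39.8194 -108.4372] [ 0.0038 -0.0016  1.4544]
```

Call:
{"method": "servo_tool", "body": {
  "commands": [
    [[1,0,-0.7,0,0,0,0.04],[1,0,-1.2,0,0,0,0.08],[1,0,-1.2,0,0,0,0.12],[1,0,-1.2,0,0,0,0.12],[1,0,-1.2,0,0,0,0.12]]
  ]
}}

```text
time_s: 12.8
tcp_pos: [0.6225, 0.1215, 0.0957]
ee_rot: [[-0.849, 0.465, 0.25], [0.528, 0.75, 0.397], [-0.003, 0.469, -0.883]]
wrist_force: [-4.3, -14.1, 9.9]
gripper_width: 0.11
gripper_force: 30.1
```

```bash
python3 n2.py; python3 -c "
from h import *; s=r.sense();print(s['joints'], Ro.from_matrix(tool(28).T@s['ee_rot']).as_rotvec())"
```

```text
greens []
[0.6224 0.1215 0.0956] (array([  2.8,  -7. , -63.1]), array([-0.16 , -0.155, -1.564])) 0.10870192593519173 30.06445071878261 F [ -3.1466  -7.6784 -15.9881] M [ 3.4926 -0.9152 -0.0327] orange [([303, 267, 31, 81, 1662], [318.2, 306.8])]
[  13.9193   22.4225  -10.9296  -30.53    -39.8024 -114.9271] [ 0.0028 -0.0028  1.5705]
```

Turned to 1.57. Now I ease back so the pin seats behind the keeper.

Call:
{"method": "servo_tool", "body": {
  "commands": [
    [[1,0,-0.3,-1.5,0,0,0],[1,0,-0.6,-2.5,0,0,0],[1,0,-0.8,-3.5,0,0,0],[1,0,-0.8,-4.2,0,0,0],[1,0,-0.8,-4.2,0,0,0]]
  ]
}}

```text
time_s: 13.35
tcp_pos: [0.6215, 0.12, 0.0988]
ee_rot: [[-0.849, 0.465, 0.251], [0.529, 0.75, 0.398], [-0.003, 0.47, -0.882]]
wrist_force: [-2.3, -10.6, 7.1]
gripper_width: 0.109
gripper_force: 30.0
```

```bash
python3 n2.py; python3 -c "
from h import *; s=r.sense();print(s['joints'], Ro.from_matrix(tool(28).T@s['ee_rot']).as_rotvec())"
```

```text
greens []
[0.6215 0.12   0.0988] (array([  2.8,  -6.9, -59.4]), array([-0.16 , -0.154, -1.565])) 0.11524109915504287 30.00182815557023 F [ -3.2954  -5.3189 -10.3728] M [ 2.8893 -1.0648 -0.0361] orange [([303, 267, 31, 81, 1664], [318.3, 306.8])]
[  13.7769   22.1017  -10.9406  -30.4658  -40.0848 -114.9732] [ 0.0022 -0.0039  1.5709]
```

Call:
{"method": "servo_tool", "body": {
  "commands": [
    [[1,0,-0.2,-0.6,0,0,0],[1,0,-0.4,-1.2,0,0,0],[1,0,-0.4,-1.6,0,0,0],[1,0,-0.4,-1.6,0,0,0],[1,0,-0.4,-1.6,0,0,0]]
  ]
}}

```text
time_s: 13.9
tcp_pos: [0.6213, 0.1197, 0.0995]
ee_rot: [[-0.849, 0.465, 0.252], [0.529, 0.749, 0.398], [-0.003, 0.471, -0.882]]
wrist_force: [0.1, -8.5, 2.4]
gripper_width: 0.116
gripper_force: 30.0
```

```bash
python3 n2.py
```

```text
greens []
[0.6213 0.1197 0.0995] (array([  2.8,  -6.8, -58.6]), array([-0.16 , -0.153, -1.565])) 0.11190186929648882 30.001132185570896 F [-4.2364 -5.025  -5.3766] M [ 2.5494 -1.2895 -0.0036] orange [([303, 267, 31, 81, 1666], [318.3, 306.8])]
```

The force is dropping without further travel, so it is caught. I'll unload the rest, open, and withdraw along the axis.

Call:
{"method": "servo_tool", "body": {
  "commands": [
    [[1,-0.6,-0.7,-0.8,0,0,0],[1,-0.6,-0.7,-0.8,0,0,0],[0.7,-0.6,-0.7,-0.8,0,0,0],[0.7,-0.6,-0.7,-0.8,0,0,0],[0.7,-0.6,-0.7,-0.8,0,0,0]]
  ]
}}

```text
time_s: 14.45
tcp_pos: [0.6201, 0.1214, 0.0999]
ee_rot: [[-0.85, 0.465, 0.249], [0.528, 0.749, 0.402], [0.001, 0.472, -0.881]]
wrist_force: [1.4, -0.4, 4.7]
gripper_width: 0.266
gripper_force: 2.3
```

Call:
{"method": "servo_tool", "body": {
  "commands": [
    [[0.7,0,0,0,0,0,0],[0.7,0,0,-10,0,0,0],[0.7,0,0,-25,0,0,0],[0.7,0,0,-45,0,0,0],[0.7,0,0,-70,0,0,0]]
  ]
}}

```text
time_s: 14.95
tcp_pos: [0.6003, 0.0921, 0.1604]
ee_rot: [[-0.85, 0.468, 0.244], [0.527, 0.749, 0.4], [0.005, 0.469, -0.883]]
wrist_force: [0.3, 0.4, -0.5]
gripper_width: 0.302
gripper_force: 0.0
```

```bash
python3 - <<'E'
from h import *
s=r.sense();print(s['tcp_pos'],s['wrist_force'],s['gripper_width'])
c=cap('wrist')['pixels'];t=cap('scene')['pixels']
cv2.imwrite('pics/f.png',cv2.cvtColor(np.hstack([cv2.resize(c,(440,330)),cv2.resize(t[150:310,220:380],(330,330))]),cv2.COLOR_RGB2BGR))
E
```

```text
[0.6003 0.0921 0.1604] [ 0.3431  0.3918 -0.4869] 0.30218411029527764
```

View pics/f.png

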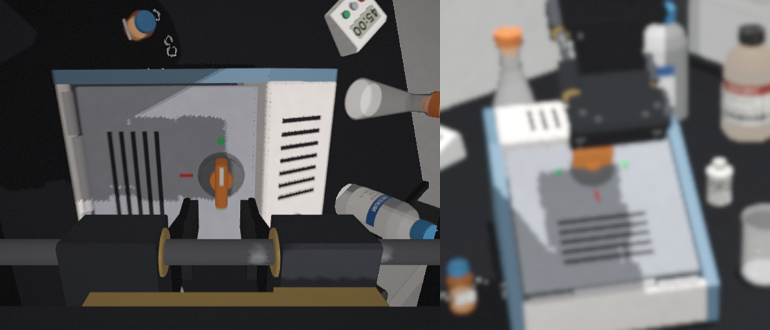

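The view shows the cover flush and the wing across the slope, upright in the turned wrist view at about (221,180), with the vial and the others still standing. The gripper is clear, so I hand in.

Call:
{"method": "servo_tool", "body": {
  "commands": [
    [[0.7,0,0,-15,0,0,0],[0.7,0,0,-30,0,0,0],[0.7,0,0,-30,0,0,0],[0.7,0,0,-30,0,0,0],[0.7,0,0,-30,0,0,0]]
  ]
}}

```text
time_s: 15.55
tcp_pos: [0.5941, 0.0805, 0.1862]
ee_rot: [[-0.849, 0.467, 0.245], [0.528, 0.749, 0.4], [0.003, 0.47, -0.883]]
wrist_force: [0.2, -0.0, 0.0]
gripper_width: 0.299
gripper_force: 0.0
```

```bash
python3 -c "
from station import r
print(r.finish_job())"
```

```text
the job is handed in; nothing more can be done
None
```

I handed the job in at about 15.6 s of the 42 s allowed, with no score returned: the cover looked flush, the stud was turned about 1.57 rad and caught behind its keeper, the gripper was clear, and I saw no sign that the beaker, vial or basket had been disturbed.

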